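# Set the air and hold a frame moulding in the corner nailer

## Robot

A 7-joint arm with a two-finger parallel gripper is mounted at the origin on the work surface. World frame = base frame: x ahead of the robot, y to its left, z up, the work surface at z = 0. Lengths are in m, angles in rad, forces in N, time in s.
With the tool pointing down it reaches from about 0.4 to 0.85 m from the base axis. Payload 10.4 kg.
Tool frame: the origin (TCP) lies where the fingers leave the gripper's body, on its centre line; the fingertips stand 70 mm ahead of it and the grasp point (between the pads) lies 51 mm ahead of it (ctrl.tcp_to_grasp is the distance from the TCP to the grasp point, in m); z points along the fingers, y is the direction in which the jaws open and shut (so a half turn about z gives the same grasp; the last joint's range is limited). The gripper opens to 87 mm and grips with 3 to 60 N. Pads are 19 mm wide; open, the fingers measure 117 mm over their backs; the gripper's body (75 mm by 190 mm) begins 51 mm behind the grasp point.
Start: joints at [1.268, 0.332, -0.065, 1.46, 0.022, 1.35, -0.088], TCP at [0.173, -0.601, 0.292] pointing down, gripper open.
Joint ranges: [-2.6, 2.6], [-0.5, 2.12], [-1.47, 1.34], [0.16, 2.42], [-1.27, 4.41], [0.06, 2.06], [-2.6, 2.6]. Speed limits (rad/s): [2.22, 2.22, 2.79, 2.79, 3.14, 3.14, 3.14].

## Interface

Orientations are given as a unit quaternion [x, y, z, w].
In Python, from workcell import ctrl gives the robot as it stands.
- The arm moves only by the shell command python3 -m handwheel 'ROWS' [FORCE]. ROWS is JSON, a list of rows, each a list of 7 numbers: the shift along the world's x, y, z normalised to -1 to 1, where 1 is 0.02 m, then the turn, a rotation vector about the world's x, y, z normalised to -1 to 1, where 1 is 0.15 rad, then the closure, from 0 (fully open) to 1 (shut). A call has 1 to 12 rows; each row shifts and turns the commanded pose from where the row before left it; what a row does not reach is not made up. A row lasts 1/8 s, in which the tool goes at most 62.5 mm and 10.7 degrees, less where a joint would pass 70% of its speed; a pose out of reach is approached as far as the arm can. A call with a number of a shift or a turn outside -1 to 1 is refused whole. A call with a gripper value outside its range is refused whole. The fingers move at their own pace and stop on an object; FORCE is the grip in N (left out, the last holds). Time passes only in rows, so rows that do not move let the fingers close. It gives the time, the measured TCP pose, the force and the opening at its end, in the units of the state.
- ctrl.sense(): the state, without advancing time (a new reading comes with each control period).
- ctrl.camera(name): name is "scene" or "top"; returns (picture, depth): 384x512x3 uint8, red, green, blue; 384x512 float32, m along the optical axis (not along the pixel's ray), 0 where there is no reading.
- ctrl.camera_params(name): a dict with "fx", "fy", "cx", "cy" (pixels), "view" (4x4, takes a point from world to camera coordinates). Camera axes: x right, y down, z forward; pixel columns grow to the right and rows downward; lengths in m; the calibration is good to about 2 mm. A picture is of the moment at which its call begins. camera_params takes no time and is no camera call.
- ctrl.hand_in(): hands the job in, once; it reports no verdict.
The state is a dict: "time_s": time; "joint_pos": joint angles; "qvel": joint speeds; "tau": joint torques, N m; "ee_pos": TCP position; "ee_rot": TCP orientation; "contact_force": force on the tool from outside, world axes, zero at the start; "wrist_torque": the same for the moment, N m; "opening": opening from 0.0 (shut) to 1.0 (fully open).
Only numpy, scipy, OpenCV 4.12 (cv2) and the standard library are available. Lean on these libraries where they do the work, as an engineer would, in place of code of your own. Each camera call takes 0.05 s, during which the arm holds its last target. There are 200 camera calls.

## Task

Get the corner nailer ready for a shot: turn the regulator knob until its white pointer lines up with the red mark, then slide the yellow lock hood all the way over the knob. Then bring the wooden moulding into the nailer's corner, flat on the bed with its tall back flush along the blue fence and its end touching the red stop, and finish while still holding it there with one firm diagonal push of the fingers, down onto the bed and into the fence at once; do not let go. Leave the brush cup, paint jar and ruler alone.

Things in the scene. Friction and masses are not known exactly. Their poses are not given: they have to be found in the camera images.
- jig: corner nailer fixed to the table, to the robot's left or right. Origin at table height under its bed; x points across the bed to the blue fence, y along the fence to the red stop, z up. Bed top 15 mm up, spans x -85 to 65, y -130 to 130 mm. Fence face at x = 55 mm, stop face at y = 110 mm. A nailer head up to 97 mm high stands behind the fence, x 75 to 130, y 50 to 120 mm
- bed: the polished, slick aluminium bed plate of the nailer (friction about 0.25, like the fence), same origin and axes as jig; its top is 15 mm above the origin
- fence: blue upright fence, 260 mm long, 16 mm thick, top 55 mm above the table (40 mm above the bed). Origin at table height on its working face, mid length; axes as jig; the working face looks to -x
- stop: red stop block 70 x 20 x 30 mm on the bed, touching the fence. Origin at bed height on its working face, where it meets the fence; axes as jig; the working face looks to -y
- moulding: loose wooden moulding on the bed, 160 mm long (y), 55 mm wide (x), 0.15 to 0.31 kg; origin at the centre of its underside, axes as jig when square. Tall flat back x 7.5 to 27.5, 34 mm high; dark 45 degree slope from x 7.5, z 34 down to x -16.5, z 10; lip 10 mm high to x -27.5 mm. Home: origin 27.5 mm from fence face, 80 mm from stop face. Slides easily
- regulator: grey air regulator box fixed to the table, 100 mm (x) by 200 mm (y) by 50 mm high, origin at the centre of its underside. The knob stands on its top at y = +45 mm, and the yellow lock hood slides along its y, parked with its centre at y = -45 mm
- knob_centre (a point): centre of the top of the black knob, on its axis, 90 mm above the table. Knob: disc 44 mm across with its top 60 mm above the table, carrying a bar grip 42 mm long, 14 mm wide and 30 mm high (60 to 90 mm above the table)
- knob_pointer (a point): outer end of the white pointer on the top of the bar grip, 21 mm from the knob axis, 90 mm above the table. The bar lies along this frame's x and the pointer points along its -x
- mark_tip (a point): inner end of the small red mark (12 x 8 mm) on the top of the regulator beside the knob, 23 mm from the knob axis, 54 mm above the table. The mark points along this frame's -x seen from the knob axis; pointer and mark line up when this x axis and that of knob_pointer are parallel
- knob (a joint): angle of the knob, rad, grows clockwise seen from above, range 0 to 2.4; 0 means that the pointer points to -x of the regulator. It stays where it is left; turning takes about 0.05 N m
- mark (a joint): angle of the red mark, rad, counted like the knob's from the same zero (fixed for the run). The knob is to read the same; it always starts 0.5 to 1.3 below it
- lock (a joint): travel of the yellow lock hood, m: 0 parked, 0.09 fully over the knob; grows towards +y of the regulator. It stays where it is left; sliding takes about 2 to 4 N
- lock_tab (a point): centre of the top of the lock hood's upright tab, 121.5 mm above the table. Tab 34 mm wide across the slide, 12 mm thick along it, 22 mm high; the hood's rear wall reaches 2 mm farther to -y than the tab. Hood 78 mm wide, 62 mm long, clear top 99.5 mm above the table
- brush_cup: blue cup, 76 mm wide and 90 mm high, with brushes up to about 210 mm; to be left alone; origin at the centre of its underside
- paint_jar: small paint jar, 48 mm wide and 60 mm high, orange cap; to be left alone; origin at the centre of its underside
- ruler: steel ruler 28 x 200 x 4 mm lying on the table; to be left alone; origin at the centre of its underside
Things that resemble listed ones, but are neither listed nor needed, are in the scene too. There is more than one size of the regulator; the job needs the larger.

How it is judged:
On the way, in this order (a step that is already met when the one before it is completed fails the run):
1. the knob is set to the mark while the lock is still off it (angle between the x axis of knob_pointer and the x axis of mark_tip, either way round below 0.12 rad and value of joint lock below 0.02 m), for 0.3 s.
2. the lock hood is slid home over the set knob (angle between the x axis of knob_pointer and the x axis of mark_tip, either way round below 0.12 rad and value of joint lock above 0.085 m), for 0.2 s.
At the end, for the whole second after the job is handed in: Still held at the end: fingers push the moulding over 4 N; it bears over 3 N on the fence, 6.5 N on the bed; at rest, flat (2.5 mm), back within 3 mm of the fence and 1.7 degrees of parallel, end within 3.5 mm of the stop; knob within 7 degrees of the mark; lock within 5 mm of home (all of step 2 and x of moulding in the frame of fence between -0.0305 and -0.0245 m and angle between the y axis of moulding and the y axis of fence, either way round below 0.03 rad and angle between moulding's own z axis and vertical below 0.04 rad and y of moulding in the frame of stop between -0.0835 and -0.078 m and z of moulding in the frame of jig between 0.0125 and 0.0175 m and contact force between moulding and fence above 3 N and contact force between moulding and bed above 6.5 N and contact force between the fingers and moulding above 4 N and linear speed of moulding below 0.02 m/s); the arm keeps its last pose, push and grip.
It fails at once if the brush cup is moved more than 20 mm (distance of brush_cup from where it was at the start of the episode above 0.02 m).
It fails at once if the paint jar is moved more than 20 mm (distance of paint_jar from where it was at the start of the episode above 0.02 m).
It fails at once if the ruler is moved more than 20 mm (distance of ruler from where it was at the start of the episode above 0.02 m).
It also fails if it takes over 67 s, if anything falls off the work surface, if the arm or the gripper's body presses on something with over 40 N, if the wrist force passes 120 N, or if a joint passes its speed limit or range.

## Working session

There is one attempt and no reset: what is moved stays moved. The work goes in short steps, Python scripts to look and compute and a shell command to move; the robot and the scene stay as the last step left them, time stands still between calls to the robot, and variables do not carry over. Pictures are saved under pics/ and viewed, about 8 in all and at most 12, crops included, and the job is handed in when it is done.

```bash
mkdir -p pics; cat > h.py <<'E'
import numpy as np, cv2
from workcell import ctrl
def grab(n):
    im,d=ctrl.camera(n); np.savez(f'{n}.npz',im=im,d=d); return im,d
def load(n):
    z=np.load(f'{n}.npz'); return z['im'],z['d']
def ray(n,u,v,z):
    p=ctrl.camera_params(n); V=np.array(p['view']); R=V[:3,:3]; c=-R.T@V[:3,3]
    d=R.T@np.array([(u-p['cx'])/p['fx'],(v-p['cy'])/p['fy'],1]); return c+d*(z-c[2])/d[2]
def pts(n,d):
    p=ctrl.camera_params(n); V=np.array(p['view']); v,u=np.mgrid[:384,:512]
    c=np.stack([(u-p['cx'])/p['fx']*d,(v-p['cy'])/p['fy']*d,d],-1)-V[:3,3]
    return c@V[:3,:3]
def proj(n,P):
    p=ctrl.camera_params(n); V=np.array(p['view']); c=V[:3,:3]@np.array(P)+V[:3,3]
    return p['fx']*c[0]/c[2]+p['cx'],p['fy']*c[1]/c[2]+p['cy']
E
python3 - <<'E'
from h import *
o=[]
for n in('top','scene'):
    im,d=grab(n); cv2.imwrite(f'pics/{n}0.png',cv2.resize(im[...,::-1],(768,576),interpolation=cv2.INTER_CUBIC))
    p=ctrl.camera_params(n); print(n,p['fx'],np.round(p['view'],3).tolist())
s=ctrl.sense(); print(s)
E
```

```text
top 483.8414293012245 [[0.005, -1.0, -0.002, 0.045], [-0.991, -0.005, -0.135, 0.563], [0.135, 0.003, -0.991, 1.067], [0.0, 0.0, 0.0, 1.0]]
scene 367.1617656830616 [[0.457, 0.889, 0.006, -0.304], [0.735, -0.374, -0.565, -0.353], [-0.5, 0.263, -0.825, 1.195], [0.0, 0.0, 0.0, 1.0]]
{'time_s': 0.1, 'joint_pos': array([ 1.26841172,  0.33280411, -0.06471429,  1.46085809,  0.02160605,
        1.34988007, -0.0885132 ]), 'qvel': array([ 0.0013979 , -0.00328992,  0.00110924, -0.00080633, -0.00048839,
        0.00042835, -0.00058809]), 'tau': array([ 1.09346478e-03, -6.24547505e+01,  2.44090240e-02, -3.90720463e+01,
       -6.13524229e-02,  3.65393038e-02,  2.33804758e-05]), 'ee_pos': array([ 0.17253006, -0.60045102,  0.29153596]), 'ee_rot': array([ 9.90229369e-01,  1.39446780e-01, -1.15680797e-04, -6.16162893e-04]), 'contact_force': array([-0.07727726, -1.24228053, -0.12633403]), 'wrist_torque': array([-0.09860863,  0.02321748,  0.00127875]), 'opening': 1.0005123693754956}
```

View pics/top0.png

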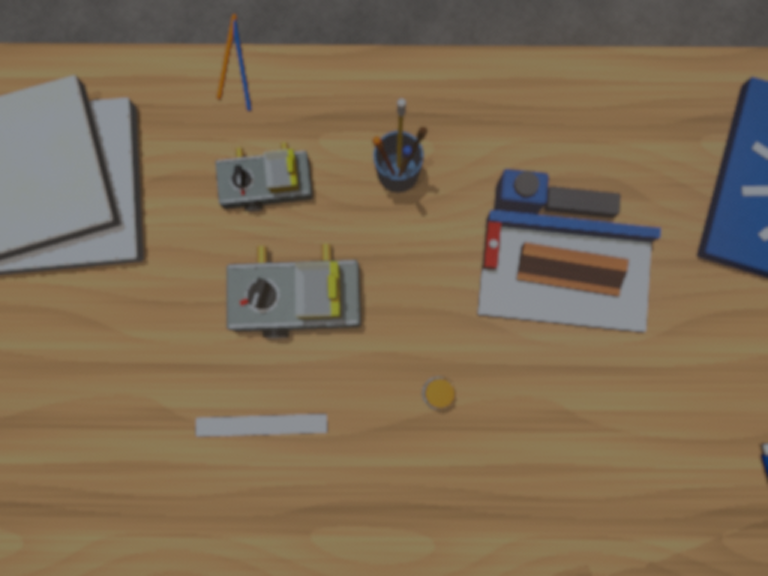

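View pics/scene0.png

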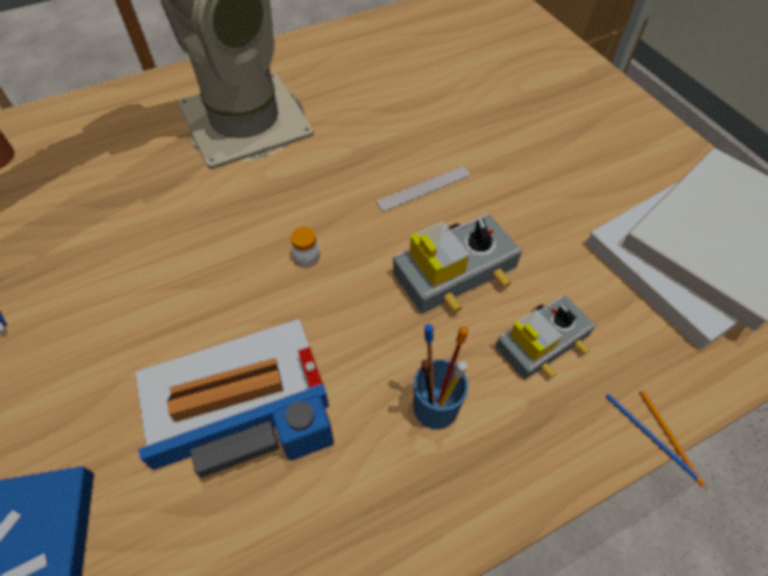

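The top view shows two regulators (768-px image): the large one at (293,296), 130 px long, and the small one at (263,180), 92 px long. The job needs the larger, at (293,296). The jig is on the robot's right at (570,270), with the moulding at (572,270). The jar is at (440,394), the cup at (398,160) and the ruler at (262,425).

```bash
python3 - <<'E'
from h import *
im,d=load('top'); P=pts('top',d)
a=cv2.resize(im[165:230,145:245][...,::-1],None,fx=5,fy=5,interpolation=cv2.INTER_CUBIC)
b=cv2.resize(im[130:225,310:445][...,::-1],None,fx=3.7,fy=3.7,interpolation=cv2.INTER_CUBIC)[:,:500]
H=max(a.shape[0],b.shape[0]); 
f=lambda x:cv2.copyMakeBorder(x,0,600,0,max(0,500-x.shape[1]),0)
cv2.imwrite('pics/c1.png',np.vstack([f(a)[:325,:500],f(b)[:275,:500]])*1)
for nm,(u0,u1,v0,v1),z0,z1 in [('regtop',(140,250,165,230),.045,.056),('knobgrip',(155,195,180,215),.078,.1),('hood',(140,250,165,230),.094,.104),('tab',(140,250,160,230),.112,.13),('fence',(310,445,130,225),.048,.060),('mouldtop',(310,445,150,225),.044,.054),('bed',(310,445,140,225),.009,.020)]:
    m=np.zeros(d.shape,bool); m[v0:v1,u0:u1]=1; m&=(P[...,2]>z0)&(P[...,2]<z1)
    q=P[m]; 
    if len(q)<5: print(nm,len(q)); continue
    r=cv2.minAreaRect((q[:,:2]*1000).astype(np.float32)); print(nm,len(q),np.round(q.mean(0)*1000),np.round(r[0],1),np.round(r[1],1),round(r[2],1))
hsv=cv2.cvtColor(im,cv2.COLOR_RGB2HSV)
red=cv2.inRange(hsv,(0,150,60),(6,255,255))|cv2.inRange(hsv,(174,150,60),(180,255,255))
for c in cv2.findContours(red,0,2)[0]:
    if cv2.contourArea(c)>3: M=cv2.moments(c); u,v=M['m10']/M['m00'],M['m01']/M['m00']; print('red',u,v,ray('top',u,v,.054),cv2.contourArea(c))
E
```

```text
regtop 2353 [548. 209.  52.] [547.4 197.4] [111.6 200.1] 2.2
knobgrip 146 [550. 242.  91.] [550.3 242.7] [15.5 42.2] 72.3
hood 914 [553. 160. 101.] [553.3 187.2] [ 78.6 125.1] 2.2
tab 96 [554. 132. 122.] [554.7 132.4] [32.9 11.8] 3.7
fence 1780 [ 648. -225.   54.] [ 649.4 -227.7] [262.4 115.8] 87.7
mouldtop 1158 [ 618. -214.   49.] [ 622.3 -225.8] [266.7  75.5] 89.8
bed 4425 [ 575. -224.   16.] [ 597.6 -223. ] [261.2 166.9] 84.0
red 326.5704697986577 171.1856823266219 [ 0.60915101 -0.09979008  0.054     ] 74.5
red 328.1380208333333 153.5625 [ 0.64986937 -0.10389093  0.054     ] 64.0
```

View pics/c1.png

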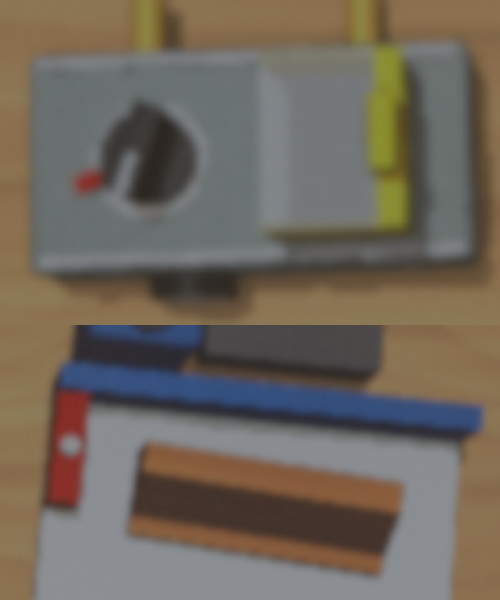

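The crop confirms the large regulator. The knob disc is at (150,155), with the white pointer at its lower left around (128,175) and the red mark at (88,181). The hood with its yellow tab is at (385,135), still parked. The lower crop shows the moulding short of both the fence and the stop.

```bash
python3 - <<'E'
from h import *
im,d=load('top'); P=pts('top',d); hsv=cv2.cvtColor(im,cv2.COLOR_RGB2HSV)
def win(u0,u1,v0,v1):
    m=np.zeros(d.shape,bool); m[v0:v1,u0:u1]=1; return m
Z=P[...,2]
def rect(nm,m,unit=1000):
    q=P[m]; r=cv2.minAreaRect((q[:,:2]*1000).astype(np.float32)); print(nm,len(q),np.round(np.median(q,0)*1000,1),np.round(r[0],1),np.round(r[1],1),round(r[2],1))
blue=cv2.inRange(hsv,(100,120,40),(125,255,255))>0
rect('fence',blue&win(310,450,135,165)&(Z>.048)&(Z<.06))
ora=cv2.inRange(hsv,(3,90,60),(25,255,255))>0
rect('mtop',ora&win(335,425,155,200)&(Z>.044)&(Z<.054))
rect('mlip',ora&win(335,425,155,200)&(Z>.02)&(Z<.032))
rect('stop',(Z>.04)&(Z<.05)&win(318,336,145,182))
rect('cupreg',win(240,290,60,130)&(Z>.07)&(Z<.1))
rect('brush',win(240,290,50,130)&(Z>.12)); print(np.nanmax(Z[50:130,240:290]))
rect('jar',win(275,310,245,280)&(Z>.045)&(Z<.075))
# mark & pointer
w=(slice(185,215),slice(150,190))
h=hsv[w].astype(int)
rm=((h[...,0]<12)|(h[...,0]>168))&(h[...,1]>110)
v,u=np.nonzero(rm); print('mark',u.mean()+150,v.mean()+185,len(u),ray('top',u.mean()+150,v.mean()+185,.054))
g=im[w].astype(int)
print('axis px',proj('top',(.5503,.2440,.06)),proj('top',(.5503,.244,.09)))
for n in ((126,160),(130,160),(122,190),(138,107)): print(n,ray('top',145+n[0]/5,165+n[1]/5,.09))
q=P[(Z>.082)&(Z<.098)&win(155,185,180,215)][:,:2]; c=q.mean(0); w_,V=np.linalg.eigh(np.cov((q-c).T)); print('bar',c,np.degrees(np.arctan2(V[1,1],V[0,1])),len(q))
for n in('scene',):
    s,_=load(n); uv=proj(n,(.5503,.244,.09)); print(uv); x,y=int(uv[0]),int(uv[1])
    cv2.imwrite('pics/s1.png',np.hstack([cv2.resize(s[y-22:y+28,x-25:x+25][...,::-1],(390,390),interpolation=cv2.INTER_CUBIC),cv2.resize(im[180:220,150:190][...,::-1],(390,390),interpolation=cv2.INTER_CUBIC)]))
E
```

```text
fence 658 [ 660.8 -221.3   55.6] [ 661.1 -227.3] [253.6  15.7] 83.9
mtop 670 [ 608.6 -228.6   49.4] [ 606.9 -228. ] [157.5  27.6] 80.4
mlip 476 [ 575.4 -227.2   26.5] [ 578.6 -224.2] [156.7  23.5] 79.7
stop 253 [ 631.6 -104.8   46. ] [ 632.  -105.4] [22.4 72.2] 81.9
cupreg 340 [754.3  38.1  88.2] [756.5  39.7] [74.2 73.8] 35.7
brush 312 [755.5  34.8 188.4] [606.2  56.6] [ 70.6 378.8] 82.9
1.1330574041699726
jar 304 [407.5 -22.5  61.3] [406.6 -21.8] [41.2 41.4] 88.7
mark 162.3846153846154 200.84615384615384 13 [0.53977913 0.26977883 0.054     ]
axis px (np.float64(173.5090880312756), np.float64(195.91541529923708)) (np.float64(171.0033524185966), np.float64(194.1637977526259))
(126, 160) [0.54407488 0.24555851 0.09      ]
(130, 160) [0.54408324 0.24381911 0.09      ]
(122, 190) [0.5309476  0.24689493 0.09      ]
(138, 107) [0.56738512 0.24103479 0.09      ]
bar [0.5502012  0.24165102] 163.1559309191366 139
(np.float64(322.74372777032096), np.float64(151.47420682706698))
```

View pics/s1.png

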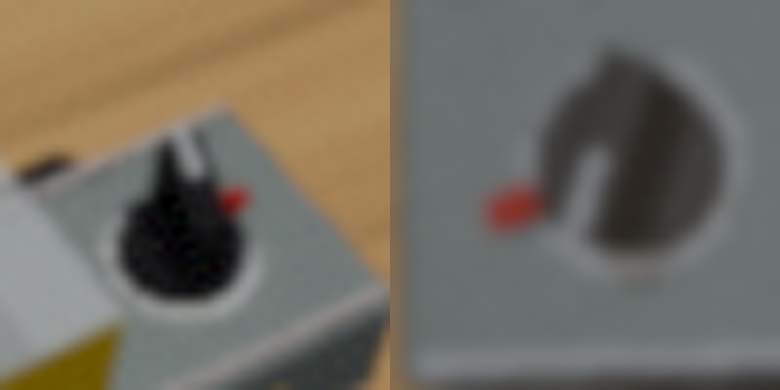

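The knob pointer is at about 164° in world and the mark at about 112°, so the knob needs about 0.9 rad clockwise. The axis is at (0.550, 0.2435). Next I travel there, turning the jaws to 74°.

```bash
python3 -m handwheel '[[1,0.8,0,0,0,0.383,0],[1,0.8,0,0,0,0.383,0.2],[1,0.8,0,0,0,0.383,0.4],[1,0.8,0,0,0,0.383,0.6],[1,0.8,0,0,0,0.383,0.6],[1,0.8,0,0,0,0.383,0.6],[1,0.8,0,0,0,0.383,0.6],[1,0.8,0,0,0,0.383,0.6],[1,0.8,0,0,0,0.383,0.6],[1,0.8,0,0,0,0.383,0.6],[1,0.8,0,0,0,0.383,0.6],[1,0.8,0,0,0,0.383,0.6]]' 20
```

```text
time_s: 1.6
ee_pos: [0.414, -0.4076, 0.2923]
ee_rot: [0.884, 0.468, 0.0, 0.0]
contact_force: [0.4, -0.4, -0.1]
opening: 0.399
```

```bash
python3 -m handwheel '[[1,0.8,0,0,0,0.383,0.6],[1,0.8,0,0,0,0.383,0.6],[0.35,1,0,0,0,0.383,0.6],[0.35,1,0,0,0,0.383,0.6],[0.35,1,0,0,0,0.383,0.6],[0.35,1,0,0,0,0.383,0.6],[0.35,1,0,0,0,0.383,0.6],[0.35,1,0,0,0,0.383,0.6],[0.35,1,0,0,0,0.383,0.6],[0.35,1,0,0,0,0.383,0.6],[0.35,1,0,0,0,0.383,0.6]]'
python3 -m handwheel '[[0.35,1,0,0,0,0.383,0.6],[0.35,1,0,0,0,0.383,0.6],[0.35,1,0,0,0,0.383,0.6],[0.35,1,0,0,0,0.383,0.6],[0.35,1,0,0,0,0.383,0.6],[0,1,0,0,0,0.383,0.6],[0,1,0,0,0,0.383,0.6],[0,1,0,0,0,0.383,0.6],[0,1,0,0,0,0.383,0.6],[0,1,0,0,0,0.383,0.6],[0,1,0,0,0,0.383,0.6]]'
python3 -m handwheel '[[0,1,0,0,0,0.383,0.6],[0,1,0,0,0,0.383,0.6],[0,1,0,0,0,0.383,0.6],[0,1,0,0,0,0.383,0.6],[0,1,0,0,0,0.383,0.6],[0,1,0,0,0,0.383,0.6],[0,1,0,0,0,0.383,0.6],[0,1,0,0,0,0.383,0.6],[0,1,0,0,0,0.383,0.6],[0,1,0,0,0,0.383,0.6],[0,1,0,0,0,0.383,0.6],[0,0,0,0,0,0,0.6]]'
python3 -c "
from h import *
s=ctrl.sense();print(s['joint_pos'],s['ee_pos'],s['ee_rot'])"
```

```text
time_s: 2.98
ee_pos: [0.5161, -0.1953, 0.2923]
ee_rot: [0.695, 0.719, 0.0, 0.0]
contact_force: [-0.6, -0.9, -0.0]
opening: 0.399
time_s: 4.35
ee_pos: [0.5506, 0.0246, 0.2923]
ee_rot: [0.437, 0.899, 0.0, 0.0]
contact_force: [0.0, 0.1, -0.4]
opening: 0.402
time_s: 5.85
ee_pos: [0.55, 0.2454, 0.2922]
ee_rot: [0.136, 0.991, 0.001, -0.0]
contact_force: [-0.8, 0.6, -0.4]
opening: 0.401
[ 0.19995066  0.42183535 -0.91123499  1.4878883   0.33361735  1.39512178
  0.5714145 ] [0.5499919  0.24542084 0.29219702] [ 1.35856970e-01  9.90728272e-01  5.00462874e-04 -3.52470323e-04]
```

```bash
python3 -m handwheel '[[0,0,-1,0,0,0,0.6],[0,0,-1,0,0,0,0.6],[0,0,-1,0,0,0,0.6],[0,0,-1,0,0,0,0.6],[0,0,-1,0,0,0,0.6],[0,0,-1,0,0,0,0.6],[0,0,-0.9,0,0,0,0.6],[0,0,-0.8,0,0,0,0.6]]'
python3 -m handwheel '[[0,0,0,0,0,0,1],[0,0,0,0,0,0,1],[0,0,0,0,0,0,1],[0,0,0,0,0,0,1]]' 12
python3 -c "
from h import *
s=ctrl.sense();print(s['wrist_torque'])"
```

```text
time_s: 6.85
ee_pos: [0.5506, 0.2433, 0.1371]
ee_rot: [0.138, 0.99, 0.0, -0.0]
contact_force: [0.2, 0.0, -0.1]
opening: 0.399
time_s: 7.35
ee_pos: [0.5505, 0.2413, 0.1388]
ee_rot: [0.139, 0.99, -0.002, -0.0]
contact_force: [-5.9, -8.1, 6.4]
opening: 0.16
[-1.87959479  0.9987735  -0.00533648]
```

```bash
python3 -m handwheel '[[-0.05,-0.12,0,0,0,0,1],[0,0,0,0,0,0,1]]'
python3 -m handwheel '[[0,0,0,0,0,-0.6,1],[0,0,0,0,0,-0.6,1],[0,0,0,0,0,-0.6,1],[0,0,0,0,0,-0.6,1],[0,0,0,0,0,-0.6,1],[0,0,0,0,0,-0.6,1],[0,0,0,0,0,-0.6,1],[0,0,0,0,0,-0.6,1],[0,0,0,0,0,-0.6,1],[0,0,0,0,0,-0.6,1],[0,0,0,0,0,0,1],[0,0,0,0,0,0,1]]'
python3 - <<'E'
from h import *
s=ctrl.sense();q=s['ee_rot'];print(np.degrees(2*np.arctan2(q[1],q[0])),s['wrist_torque'],s['contact_force'])
E
```

```text
time_s: 7.6
ee_pos: [0.5502, 0.2409, 0.1389]
ee_rot: [0.138, 0.99, 0.0, 0.001]
contact_force: [1.7, -1.4, 0.1]
opening: 0.159
time_s: 9.1
ee_pos: [0.5499, 0.2405, 0.1388]
ee_rot: [0.554, 0.832, -0.0, 0.0]
contact_force: [-1.1, -3.9, 6.1]
opening: 0.16
112.70133730864487 [-1.11567167  0.14984649 -0.05374716] [-1.11730942 -3.86205843  6.06490012]
```

```bash
python3 -m handwheel '[[0,0,0,0,0,0,0.7],[0,0,0,0,0,0,0.7],[0,0,1,0,0,0,0.7],[0,0,1,0,0,0,0.7],[0,0,1,0,0,0,0.7],[-0.3,-1,1,0,0,0,0.8],[-0.3,-1,0.5,0,0,0,1],[-0.3,-1,0,0,0,0,1],[-0.3,-1,0,0,0,0,1],[0,-1,0,0,0,0,1],[0,-1,0,0,0,0,1],[0,-1,0,0,0,0,1]]'
python3 - <<'E'
from h import *
im,d=grab('top'); s,_=grab('scene'); P=pts('top',d); Z=P[...,2]
m=np.zeros(d.shape,bool); m[180:215,155:188]=1
q=P[m&(Z>.082)&(Z<.098)][:,:2]; c=q.mean(0); w_,V=np.linalg.eigh(np.cov((q-c).T)); print('bar',c,np.degrees(np.arctan2(V[1,1],V[0,1])),len(q))
cv2.imwrite('pics/k2.png',np.hstack([cv2.resize(s[130:180,298:348][...,::-1],(390,390),interpolation=cv2.INTER_CUBIC),cv2.resize(im[180:220,150:190][...,::-1],(390,390),interpolation=cv2.INTER_CUBIC)]))
E
```

```text
time_s: 10.6
ee_pos: [0.5258, 0.1004, 0.2297]
ee_rot: [0.555, 0.832, 0.0, 0.001]
contact_force: [-0.2, 0.6, 0.0]
opening: 0.008
bar [0.55021646 0.24210906] 112.61560751063948 136
```

View pics/k2.png

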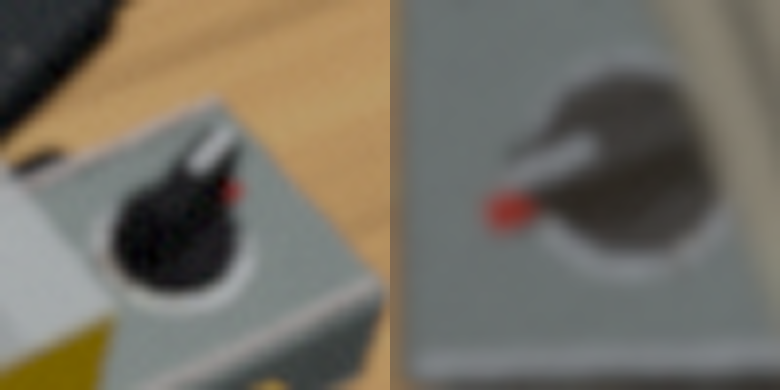

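The pointer now points down-left at the mark: in the right crop the pointer runs (595,150)→(520,180) with the mark at (512,210). The offset between them is height parallax. I'll check the mark angle numerically in both views.

```bash
python3 - <<'E'
from h import *
A={'top':(slice(180,215),slice(150,190)),'scene':(slice(130,180),slice(298,348))}
for n,(a,b) in A.items():
    im,_=load(n); f=im[a,b].astype(float); w=np.clip(f[...,0]-np.maximum(f[...,1],f[...,2])-25,0,None)
    if n=='scene': v,u=np.mgrid[a,b]; w[(abs(u-328)>6)|(abs(v-154)>6)]=0
    v,u=np.mgrid[a,b]; uu,vv=(u*w).sum()/w.sum(),(v*w).sum()/w.sum(); p=ray(n,uu,vv,.054)
    for ax in((.5502,.2421),(.5500,.2405)): q=p[:2]-ax; print(n,uu,vv,p,np.hypot(*q),np.degrees(np.arctan2(q[1],q[0])))
im,d=load('top'); P=pts('top',d); Z=P[...,2]
m=np.zeros(d.shape,bool); m[165:230,145:245]=1
q=P[m&(Z>.115)&(Z<.126)]; print(q.mean(0) if len(q) else 0,len(q)); print(ctrl.sense()['joint_pos'])
E
```

```text
top 161.83125 201.16041666666666 [0.53906267 0.27099893 0.054     ] 0.03097076005220997 111.07611678826004
top 161.83125 201.16041666666666 [0.53906267 0.27099893 0.054     ] 0.03240076552552848 109.72852434996115
scene 329.1194029850746 152.5 [0.53773354 0.27854759 0.054     ] 0.038520631943596936 108.88263110175082
scene 329.1194029850746 152.5 [0.53773354 0.27854759 0.054     ] 0.03997605258976429 107.86920325255136
0 0
[ 0.32686951  0.24765435 -0.67985245  1.75294666  0.16774129  1.19843669
 -0.0080809 ]
```

```bash
python3 -m handwheel '[[0.7,-0.15,0,0,0,-0.8,1],[0.7,-0.12,0,0,0,-0.8,1],[0,0,0,0,0,-0.8,1],[0,0,-1,0,0,0,1],[0,0,-1,0,0,0,1],[0,0,-1,0,0,0,1],[0,0,-0.8,0,0,0,1],[0,0,-0.6,0,0,0,1]]'
python3 -m handwheel '[[0,0.5,0,0,0,0,1],[0,0.5,0,0,0,0,1],[-0.02,0.5,0,0,0,0,1],[-0.02,0.5,0,0,0,0,1]]'
python3 -m handwheel '[[-0.02,0.5,0,0,0,0,1],[-0.02,0.5,0,0,0,0,1],[-0.02,0.5,0,0,0,0,1],[-0.02,0.5,0,0,0,0,1],[-0.02,0.5,0,0,0,0,1],[-0.02,0.4,0,0,0,0,1]]'
```

```text
time_s: 11.7
ee_pos: [0.5534, 0.0955, 0.1391]
ee_rot: [0.695, 0.719, -0.0, -0.0]
contact_force: [-0.1, 0.0, 0.3]
opening: 0.007
time_s: 12.2
ee_pos: [0.553, 0.1362, 0.1407]
ee_rot: [0.695, 0.719, 0.0, 0.0]
contact_force: [0.1, -2.3, 1.4]
opening: 0.007
time_s: 12.95
ee_pos: [0.5505, 0.1942, 0.1403]
ee_rot: [0.695, 0.719, 0.0, 0.0]
contact_force: [1.3, -2.2, 1.9]
opening: 0.003
```

```bash
python3 -m handwheel '[[0,0.25,0,0,0,0,1],[0,0.15,0,0,0,0,1],[0,0.1,0,0,0,0,1]]';python3 -m handwheel '[[0,0.1,0,0,0,0,1],[0,0.1,0,0,0,0,1]]';python3 -m handwheel '[[0,0.1,0,0,0,0,1],[0,0,0,0,0,0,1]]'
```

```text
time_s: 13.32
ee_pos: [0.5504, 0.1996, 0.1402]
ee_rot: [0.696, 0.718, -0.003, 0.002]
contact_force: [-5.7, -20.0, 14.3]
opening: 0.005
time_s: 13.58
ee_pos: [0.5506, 0.2001, 0.1401]
ee_rot: [0.697, 0.717, -0.005, 0.003]
contact_force: [-10.4, -31.6, 21.0]
opening: 0.008
time_s: 13.82
ee_pos: [0.5506, 0.2003, 0.1401]
ee_rot: [0.697, 0.717, -0.007, 0.003]
contact_force: [-11.2, -34.6, 24.0]
opening: 0.008
```

The lock hit its end stop firmly, with 35 N at about 86–90 mm of travel. Now I retreat, raise the arm, and travel to a point before the moulding's lip with the jaws turned along the fence.

```bash
python3 -m handwheel '[[0,-0.5,0,0,0,0,1],[0,-1,0,0,0,0,1],[0,-0.5,1,0,0,0,1],[0,-0.5,1,0,0,-0.5,1],[0,-0.5,1,0,0,-0.5,1],[0,-1,1,0,0,-0.6,1],[0,-1,0,0,0,-0.6,0.9],[0,-1,0,0,0,-0.6,0.7],[0,-1,0,0,0,-0.6,0.5],[0,-1,0,0,0,-0.6,0.3]]'
python3 -m handwheel '[[-0.05,-1,0,0,0,-0.6,0.3],[-0.05,-1,0,0,0,-0.6,0.3],[-0.05,-1,0,0,0,-0.6,0.3],[-0.05,-1,0,0,0,-0.6,0.3],[-0.05,-1,0,0,0,-0.6,0.3],[-0.05,-1,0,0,0,-0.6,0.3],[-0.05,-1,0,0,0,-0.6,0.3],[-0.05,-1,0,0,0,-0.6,0.3],[-0.05,-1,0,0,0,-0.6,0.3],[-0.05,-1,0,0,0,-0.6,0.3],[-0.05,-1,0,0,0,-0.6,0.3],[-0.05,-1,0,0,0,-0.6,0.3]]'
python3 - <<'E'
from h import *
im,d=grab('top'); s=ctrl.sense();q=s['ee_rot'];print(s['ee_pos'],np.degrees(2*np.arctan2(q[1],q[0]))-90,s['joint_pos'])
P=pts('top',d); Z=P[...,2]; m=np.zeros(d.shape,bool); m[160:230,145:245]=1
t=P[m&(Z>.115)&(Z<.126)]; print('tab',t.mean(0),len(t))
cv2.imwrite('pics/t2.png',cv2.resize(im[130:230,140:450][...,::-1],None,fx=2.5,fy=2.5,interpolation=cv2.INTER_CUBIC))
E
```

```text
time_s: 15.08
ee_pos: [0.5504, 0.048, 0.2214]
ee_rot: [0.878, 0.479, 0.0, 0.0]
contact_force: [0.1, 0.3, -0.4]
opening: 0.354
time_s: 16.58
ee_pos: [0.5381, -0.1919, 0.2214]
ee_rot: [0.999, -0.04, 0.0, -0.0]
contact_force: [0.6, -0.7, -0.1]
opening: 0.695
[ 0.53748055 -0.19509436  0.22134998] -95.01300379245416 [ 0.45614386  0.27556938 -0.22159831  1.68937415  0.06596141  1.18277799
 -1.44056439]
tab [0.55224565 0.21878376 0.12202886] 94
```

View pics/t2.png

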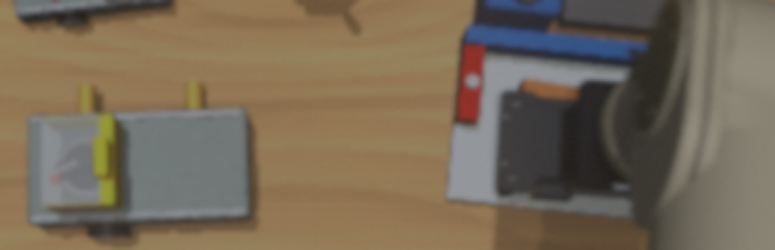

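The top view shows the yellow hood now over the knob at the left end, with the tab at (103,150); the tab-to-knob offset fits fully home. The hand is above the near side of the bed. Next I lower it behind the lip.

```bash
python3 -m handwheel '[[0.05,-0.6,0,0,0,-0.13,0.3],[0,-0.5,-1,0,0,0,0.3],[0,0,-1,0,0,0,0.3],[0,0,-1,0,0,0,0.3],[0,0,-1,0,0,0,0.3],[0,0,-1,0,0,0,0.3],[0,0,-0.9,0,0,0,0.3],[0,0,-0.5,0,0,0,0.3],[0,0,-0.25,0,0,0,0.3],[0,0,0,0,0,0,0.3]]'
```

```text
time_s: 17.88
ee_pos: [0.5395, -0.2125, 0.0873]
ee_rot: [0.999, -0.047, 0.0, 0.0]
contact_force: [-1.0, -0.2, -0.2]
opening: 0.701
```

```bash
python3 -m handwheel '[[0.4,-0.04,0,0,0,0,0.3],[0.4,-0.04,0,0,0,0,0.3],[0.4,-0.04,0,0,0,0,0.3],[0.4,-0.04,0,0,0,0,0.3]]'
python3 -m handwheel '[[0.35,-0.04,0,0,0,0,0.3],[0.3,-0.04,0,0,0,0,0.3],[0.15,-0.02,0,0,0,0,0.3]]'
python3 -m handwheel '[[0.15,-0.02,0,0,0,0,0.3],[0.1,-0.01,0,0,0,0,0.3]]'
```

```text
time_s: 18.38
ee_pos: [0.572, -0.2157, 0.0873]
ee_rot: [0.999, -0.047, -0.0, 0.0]
contact_force: [-0.0, 0.8, 0.7]
opening: 0.702
time_s: 18.75
ee_pos: [0.5877, -0.2177, 0.0871]
ee_rot: [0.999, -0.047, -0.0, -0.0]
contact_force: [-1.3, 0.4, 0.1]
opening: 0.7
time_s: 19.0
ee_pos: [0.5892, -0.218, 0.0867]
ee_rot: [0.999, -0.048, -0.004, -0.001]
contact_force: [-22.3, 5.3, 18.5]
opening: 0.697
```

```bash
python3 -m handwheel '[[-0.75,0.08,0,0,0,0,0.4],[0,0,1,0,0,0,0.6],[0,-0.3,1,0,0,0,0.8],[0.2,-1,0.5,0,0,0,1],[0.5,-1,0,0,0,0,1],[0.5,-1,0,0,0,0,1],[0.5,-1,0,0,0,0,1],[0.5,-1,0,0,0,0,1],[0.2,-0.9,-0.5,0,0,0,1],[0,0,-1,0,0,0,1],[0,0,-0.6,0,0,0,1],[0,0,0,0,0,0,1]]'
python3 - <<'E'
from h import *
im,d=grab('top'); s,_=grab('scene'); print(ctrl.sense()['ee_pos'])
cv2.imwrite('pics/j3.png',np.hstack([cv2.resize(im[130:230,310:440][...,::-1],(390,300),interpolation=cv2.INTER_CUBIC),cv2.resize(s[190:320,80:250][...,::-1],(392,300),interpolation=cv2.INTER_CUBIC)]))
E
```

```text
time_s: 20.5
ee_pos: [0.6247, -0.3392, 0.0934]
ee_rot: [0.999, -0.047, -0.001, -0.001]
contact_force: [-0.3, 0.6, 0.3]
opening: 0.004
[ 0.6256131  -0.33999597  0.09546265]
```

View pics/j3.png

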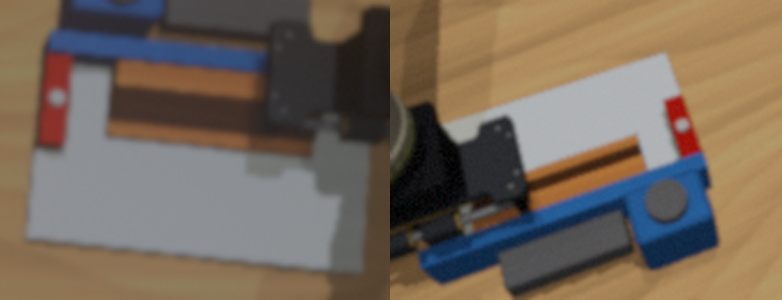

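The moulding's back is now along the fence, and there is a gap of about 30 mm to the red stop (left crop, x 68→108). I'll push its end in +y.

```bash
python3 -m handwheel '[[-0.15,0.4,0,0,0,0,1],[0.04,0.4,0,0,0,0,1],[0.04,0.4,0,0,0,0,1],[0.04,0.4,0,0,0,0,1],[0.03,0.3,0,0,0,0,1]]'
python3 -m handwheel '[[0.03,0.25,0,0,0,0,1],[0.015,0.15,0,0,0,0,1]]'
python3 -m handwheel '[[0.015,0.15,0,0,0,0,1],[0.01,0.1,0,0,0,0,1]]'
```

```text
time_s: 21.22
ee_pos: [0.6257, -0.3022, 0.0955]
ee_rot: [0.999, -0.047, 0.0, 0.0]
contact_force: [0.2, -1.5, 1.1]
opening: 0.005
time_s: 21.48
ee_pos: [0.6264, -0.2944, 0.0953]
ee_rot: [0.999, -0.047, 0.0, 0.0]
contact_force: [0.2, -0.7, 1.2]
opening: 0.003
time_s: 21.72
ee_pos: [0.6268, -0.2896, 0.0953]
ee_rot: [0.999, -0.047, 0.0, 0.0]
contact_force: [0.1, -0.6, 0.6]
opening: 0.002
```

```bash
python3 -m handwheel '[[0.015,0.15,0,0,0,0,1],[0.01,0.1,0,0,0,0,1]]'
python3 -c "
from h import *
s=ctrl.sense();print(s['contact_force'],s['ee_pos'])"
```

```text
time_s: 21.98
ee_pos: [0.6265, -0.2873, 0.0954]
ee_rot: [0.999, -0.048, -0.0, 0.002]
contact_force: [-1.6, -10.7, 0.4]
opening: 0.006
[ -1.63867051 -10.74014874   0.38033163] [ 0.62652    -0.287295    0.09536142]
```

```bash
python3 -m handwheel '[[0.01,0.1,0,0,0,0,1],[0,0,0,0,0,0,1]]'
```

```text
time_s: 22.22
ee_pos: [0.6261, -0.2871, 0.0954]
ee_rot: [0.999, -0.049, -0.0, 0.003]
contact_force: [-2.3, -12.7, 0.5]
opening: 0.004
```

It is against the stop at 12.7 N. Now I retreat, lift, open the fingers and go above the slope.

```bash
python3 -m handwheel '[[-0.05,-0.6,0,0,0,0,1],[0,0,1,0,0,0,0.8],[0,0,1,0,0,0,0.5],[-0.15,1,0,0,0,0,0.3],[-0.15,1,0,0,0,0,0.3],[-0.15,1,0,0,0,0,0.3],[-0.15,1,0,0,0,0,0.3],[-0.15,1,0,0,0,0,0.3],[0,0,0,0,0,0,0.3]]' 20
python3 - <<'E'
from h import *
im,d=grab('top'); s,_=grab('scene'); s_=ctrl.sense(); r=s_['ee_pos'][:2]-[.5984,-.2222]; print(s_['ee_pos'],r@[.994,-.106],r@[.106,.994])
cv2.imwrite('pics/j4.png',np.hstack([cv2.resize(im[130:230,310:440][...,::-1],(390,300),interpolation=cv2.INTER_CUBIC),cv2.resize(s[190:320,80:250][...,::-1],(392,300),interpolation=cv2.INTER_CUBIC)]))
E
```

```text
time_s: 23.35
ee_pos: [0.6117, -0.1923, 0.1353]
ee_rot: [0.999, -0.046, -0.0, -0.0]
contact_force: [-1.1, -1.3, -0.5]
opening: 0.689
[ 0.61151503 -0.19516925  0.13534212] 0.010171078120728703 0.02825875686474984
```

View pics/j4.png

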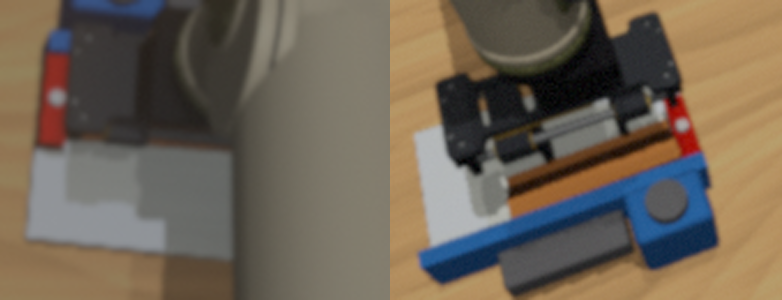

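The scene view shows the moulding in the corner, its right end at the red stop and its back on the fence. I'll project the fingertip positions to check where they are before pressing.

```bash
python3 - <<'E'
from h import *
o=np.array([.5984,-.2222,0]);X=np.array([.994,-.106,0]);Y=np.array([.106,.994,0])
def pp(x,y,z):
    u,v=proj('scene',o+X*x+Y*y+np.array([0,0,z])); return round(390+(u-80)*392/170),round((v-190)*300/130)
for y in(-17,-2,58,73): print('tip',y,pp(.010,y/1000,.065))
print('end',pp(.0075+.0275,-.05,.049),pp(.0275+.0275,-.05,.049),'other',pp(.035,.11,.049)); print('fence end',pp(.055,-.13,.055))
P=pts('scene',load('scene')[1]); q=P[190+int(185*130/300),80+int(100*170/392)]; print(q,(q-o)@X,(q-o)@Y)
E
```

```text
tip -17 (534, 155)
tip -2 (550, 150)
tip 58 (614, 128)
tip 73 (629, 123)
end (507, 198) (511, 219) other (677, 140)
fence end (417, 248)
[ 0.59055627 -0.29141531  0.01683828] -0.0004598431324732222 -0.0696314514008738
```

```bash
python3 -m handwheel '[[0,0,-0.6,0,0,0,0.3],[0,0,-0.4,0,0,0,0.3],[0.15,-0.015,-0.15,0,0,0,0.3],[0.1,-0.01,-0.1,0,0,0,0.3]]'
python3 -m handwheel '[[0.1,-0.01,-0.1,0,0,0,0.3],[0,0,0,0,0,0,0.3]]'
```

```text
time_s: 23.95
ee_pos: [0.6167, -0.1954, 0.1101]
ee_rot: [0.999, -0.047, -0.0, 0.0]
contact_force: [-2.2, -0.6, 5.5]
opening: 0.701
time_s: 24.2
ee_pos: [0.6181, -0.1954, 0.1096]
ee_rot: [0.999, -0.048, -0.001, -0.0]
contact_force: [-9.8, 1.7, 13.2]
opening: 0.701
```

```bash
python3 -m handwheel '[[0.07,0.01,-0.05,0,0,0,0.3],[0,0,0,0,0,0,0.3],[0,0,0,0,0,0,0.3],[0,0,0,0,0,0,0.3]]'
python3 - <<'E'
from h import *
s,d=grab('scene'); im,dt=grab('top'); f=ctrl.sense(); print(f['contact_force'],f['ee_pos'],f['time_s'])
o=np.array([.5984,-.2222,0]);X=np.array([.994,-.106,0]);Y=np.array([.106,.994,0])
P=pts('scene',d); hsv=cv2.cvtColor(s,cv2.COLOR_RGB2HSV)
m=(cv2.inRange(hsv,(3,90,60),(25,255,255))>0); m[:,:80]=0;m[:,250:]=0;m[:190]=0;m[320:]=0
q=(P-o); x,y,z=q@X,q@Y,P[...,2]; m&=(z>.043)&(z<.055)&(x>.02)&(x<.07)
print('mtop x',np.percentile(x[m],[2,50,98]),'y',np.percentile(y[m],[1,50,99]),'z',np.median(z[m]),m.sum())
k=np.polyfit(y[m],z[m],1); print('z slope',k[0])
r=cv2.minAreaRect(np.c_[x[m],y[m]].astype(np.float32)*1000); print(r)
b=(cv2.inRange(hsv,(100,120,40),(125,255,255))>0)&(z>.05)&(z<.06)&(x>.04)&(x<.085)&(abs(y)<.14)
print('fence',cv2.minAreaRect(np.c_[x[b],y[b]].astype(np.float32)*1000))
cv2.imwrite('pics/j5.png',cv2.resize(s[200:320,80:250][...,::-1],(794,560),interpolation=cv2.INTER_CUBIC))
E
```

```text
time_s: 24.7
ee_pos: [0.6187, -0.1954, 0.1093]
ee_rot: [0.999, -0.048, -0.002, 0.0]
contact_force: [-16.7, 4.4, 23.2]
opening: 0.701
[-16.61359026   2.44859066  22.8299671 ] [ 0.6186889  -0.19536485  0.10929683] 24.8
mtop x [0.03172706 0.04305614 0.05209871] y [-0.04862544  0.03167795  0.12809949] z 0.049194764703651306 626
z slope -0.006846566465684617
((38.1216926574707, 39.79464340209961), (30.74102783203125, 180.0027618408203), 0.710578978061676)
fence ((65.19281005859375, -1.4717636108398438), (15.04175090789795, 254.955322265625), 0.09544722735881805)
```

View pics/j5.png

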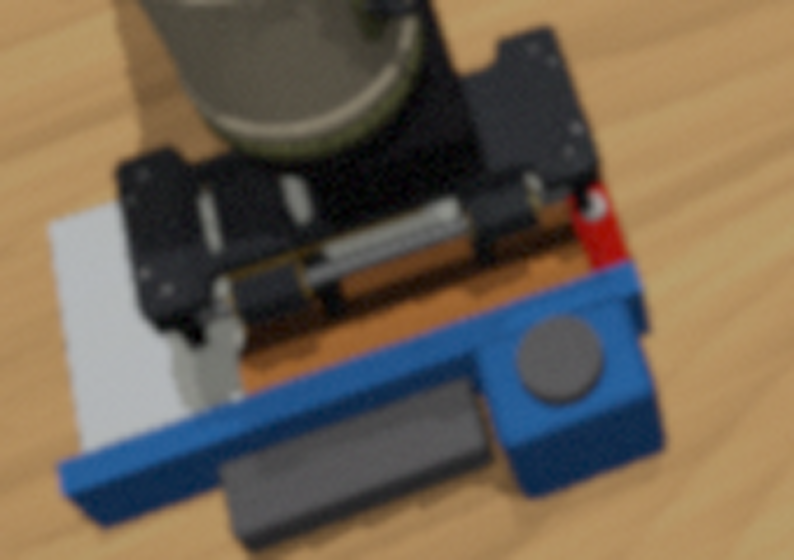

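The moulding is flush with the fence and against the stop, with the fingers pressing on the slope. One last check on the knob and hood before handing in.

```bash
python3 - <<'E'
from h import *
im,d=load('top'); s,_=load('scene')
cv2.imwrite('pics/k3.png',np.hstack([cv2.resize(s[125:210,255:355][...,::-1],(390,332),interpolation=cv2.INTER_CUBIC),cv2.resize(im[170:222,146:207][...,::-1],(390,332),interpolation=cv2.INTER_CUBIC)]))
E
```

```text
(no output)
```

View pics/k3.png

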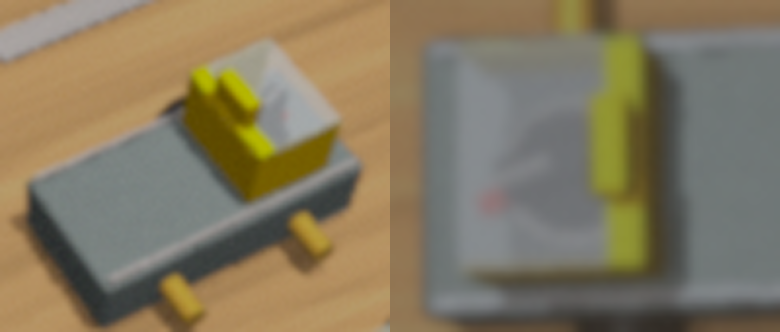

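Through the clear hood the pointer (550,155)→(505,175) is unchanged towards the mark at (492,203), and the hood is over the knob.

```bash
python3 -c "
from h import *
print(ctrl.hand_in(), ctrl.sense()['contact_force'])"
```

```text
the job is handed in; nothing more can be done
the job is handed in; nothing more can be done
```

I set the knob to the mark, slid the hood home and pushed the moulding into the corner. I handed in at about 25 s with the fingers still pressing on the slope; no verdict was reported.

**Last checks:**
- **Knob:** the bar is at about 112.6° and the mark at about 110–111°, so roughly 2° off against the 7° allowed. The scene camera put the mark at about 109°, partly hidden by the knob, which would make it 4–5° off.
- **Lock hood:** it stopped hard at 35 N. The tab-to-knob offset was 23 mm, which fits fully home. The tab's travel between pictures came out lower, at 86 mm, and I did not resolve that difference.
- **Moulding:** it looks flat and is flush to the fence within about 1°. Its far end is at y = −49 mm, against −50 mm expected, so it is at the stop. The depth fit ran into the red stop, so I read the stop contact mainly from that far end and the 12.7 N push.
- **Push:** steady at about 17 N into the fence and 23 N down onto the bed.
- **Cup, jar and ruler:** I kept clear of all three, but did not re-measure them afterwards.

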